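Find the rattling lathe case and hold it out over the parts tray

ROBOT

A 7-joint arm with a two-finger parallel gripper is mounted at the origin on the work surface. World frame = base frame: x ahead of the robot, y to its left, z up, the work surface at z = 0. Lengths are in mm, angles in rad, forces in N, time in s.
With the tool pointing down it reaches from about 400 to 900 mm from the base axis. Payload 5.6 kg.
Tool frame: the origin (TCP) lies midway between the tips of the shut fingers; the grasp point (between the pads) lies 19 mm behind it; z points along the fingers, y is the line along which they close (so a half turn about z gives the same grasp; the last joint's range is limited). The gripper opens to 92 mm and grips with 3 to 60 N. Pads are 20 mm wide; open, the fingers measure 128 mm over their backs; the gripper's body (75 mm by 189 mm) begins 69 mm behind the grasp point.
Start: joints at [-1.201, 0.468, -0.012, 1.603, 0.006, 1.071, -0.056], TCP at [260.805, 595.391, 214.592] pointing down, gripper open.
Joint ranges: [-2.53, 2.53], [-0.31, 2.02], [-1.57, 1.55], [0.28, 2.44], [-1.29, 4.43], [0.15, 1.84], [-2.92, 2.92]. Speed limits (rad/s): [2.57, 2.57, 3.14, 3.14, 3.14, 3.14, 3.14].

INTERFACE

Orientations are given as a rotation vector (axis times angle).
In Python, from cell import robot, grip, kin, viewer gives the robot as it stands. Calls block until the motion is done:
- robot.movep(position, orientation): joint-space move of the TCP to a pose.
- robot.servo_line(position, feed=150, rotation=None): straight line of the TCP; rotation=None keeps the orientation; feed is the mean speed in mm/s.
- robot.goto_joints(angles): joint-space move.
- grip(opening, newtons=None): opening from 0.0 (shut) to 1.0 (fully open); newtons is the grip in N (None keeps the last); returns when the fingers have stopped.
- robot.hold(seconds).
- kin.ik(position, orientation): joint angles nearest the present ones, or None.
- robot.observe(): the state.
- viewer.read_camera(name): name is "side" or "top" or "wrist"; returns the picture (384x512x3 uint8, red, green, blue); there is no depth.
- viewer.camera_info(name): a dict with "camera_matrix" (3x3 intrinsics, pixels), "k1" (the pictures are not rectified: a ray, as slopes to the right and down, at radius r is drawn at 1 + k1 r^2 times it, then the intrinsics apply), "R" (3x3) and "t" (3): a world point X has camera coordinates R X + t. Camera axes: x right, y down, z forward; pixel columns grow to the right and rows downward; lengths in mm; the calibration is good to about 2 mm. A picture is of the moment at which its call begins: read the wrist's pose just before it. camera_info takes no time and is no camera call; for the wrist camera it gives the pose at the moment of the call.
A pose or a line that the arm cannot do raises robot.IKError and nothing moves.
- robot.job_done(): hands the job in; it is judged then, once.
Trained networks look in the newest picture that a camera, given by its name, has taken for a name from the list of things; names that differ only in an ending like _2 or _b are one class to them, and where a whole thing is asked for, a point or a joint stands for the part that bears it (a point fixed in the world has none). Each returns a list of dicts, best first, with "confidence" (0 to 1); they miss things now and then, are a little off and sometimes report something else, mostly with a low value. They report only what shows in the picture. A call takes as long as a camera call. They do not tell look-alikes from the thing itself.
- viewer.silhouettes(name, camera): "mask" (384x512 bool, what is visible of it).
- viewer.pinpoint(name, camera): "at" ([x, y, z] in mm, in the coordinates of the camera as it stood for that picture, good to about 4 mm: a listed point, or the origin of a listed thing).
The state is a dict: "t": time; "joints": joint angles; "joint_velocities": joint speeds; "joint_torque": joint torques, N m; "tcp_pos": TCP position; "tcp_rot": TCP orientation; "contact_force": force on the tool from outside, world axes, zero at the start; "wrist_torque": the same for the moment, N m; "grip_width": opening from 0.0 (shut) to 1.0 (fully open); "grip_force": force on a finger pad.
Only numpy, scipy, OpenCV 4.12 (cv2) and the standard library are available. Lean on these libraries where they do the work, as an engineer would, in place of code of your own. Each camera call takes 0.05 s, during which the arm holds its last target. There are 200 camera calls.

TASK

One of the three closed lathe-accessory cases has a ball knob loose inside. Take them one at a time from left to right, lift each well clear of the bench and shake it briskly to and fro, all three of them, standing each one back where it was; then hold the one that rattles out level over the middle of the parts tray on the far side, a good hand's breadth above the bench, and finish still holding it there. Leave everything else as it is.

Things in the scene. Friction and masses are not known exactly. Their poses are not given: they have to be found in the camera images.
- case_left: left one (robot's left, +y) of three identical closed grey hard-plastic cases in a row across the bench; 124 mm long (its x), 54 wide (y), 46 high, dark seam at half height, two flat steel clasps on one long side. Origin: centre of underside, z up. Gripped across the width at mid-length. All three weigh 0.26 to 0.54 kg at random, so weight tells nothing
- case_middle: the middle one of the three, same size and axes. In one of the three, any of them, a 30 mm, 105 g steel ball knob rolls free: 43 mm either way along the case, 8 mm across, setting off when shaken or tipped over about 6 degrees along its length, staying where it got to once level; it knocks on the walls and its place shifts the moment about the case's y axis by 0.025 to 0.04 N m either way. The other two hold nothing loose
- case_right: the right one (-y) of the three, same size and axes. Brisk shaking, for each case: with its underside over 50 mm above the bench it goes faster than 0.25 m/s (or turns faster than 2 rad/s), comes to a stop, and goes as fast again
- tray: an open wooden parts tray fixed to the bench on its far side, straight ahead; 150 mm deep (x) by 250 mm wide (y), rim 35 mm over the bench, lined with cork. Origin under its centre. The case is held out over its middle, where the person across the bench opens it so that nothing rolls away
- chisel: a bench chisel lying flat along its x axis, 22 mm wide, about 206 mm long over all, 22 mm high; origin 98 mm from its handle end, on the bench. Not part of the job; stays where it is.
- finial: a small turned wooden finial standing upright, 30 mm across and 42 mm high; origin under its centre. Not part of the job; stays where it is.
- slice: a round slice of a branch lying flat, 72 mm across and 11 mm thick; origin under its centre. Not part of the job; stays where it is.
- log: a branch log with bark lying along its x axis, 190 mm long, 68 mm thick; origin under its middle. Not part of the job; stays where it is.
- hacksaw: a hacksaw lying flat; origin at the middle of its blade (blade along x, 280 mm), bow reaching 100 mm to +y, grip along y centred 153 mm to -x; 20 mm high. Not part of the job; stays where it is.
- mallet: a turned carver's mallet standing on its head, 76 mm across and 188 mm tall; origin under its centre. Not part of the job; stays where it is.
Mind the look-alikes: they are no part of the job. Leave any green or yellow look-alike of the case_left alone.

How it is judged (in metres and radians):
On the way, in this order (a step that is already met when the one before it is completed fails the run):
1. the left case, held clear of the bench, is swung briskly (height (world z) of case_left above 0.05 m and contact force between case_left and the fingers above 0.5 N and (linear speed of case_left above 0.25 m/s or angular speed of case_left above 2 rad/s)).
2. the left case is brought to a stop in the air (height (world z) of case_left above 0.05 m and contact force between case_left and the fingers above 0.5 N and linear speed of case_left below 0.1 m/s and angular speed of case_left below 0.8 rad/s).
3. the left case is swung briskly again (all of step 1).
4. the middle case, held clear of the bench, is swung briskly (height (world z) of case_middle above 0.05 m and contact force between case_middle and the fingers above 0.5 N and (linear speed of case_middle above 0.25 m/s or angular speed of case_middle above 2 rad/s)).
5. the middle case is brought to a stop in the air (height (world z) of case_middle above 0.05 m and contact force between case_middle and the fingers above 0.5 N and linear speed of case_middle below 0.1 m/s and angular speed of case_middle below 0.8 rad/s).
6. the middle case is swung briskly again (all of step 4).
7. the right case, held clear of the bench, is swung briskly (height (world z) of case_right above 0.05 m and contact force between case_right and the fingers above 0.5 N and (linear speed of case_right above 0.25 m/s or angular speed of case_right above 2 rad/s)).
8. the right case is brought to a stop in the air (height (world z) of case_right above 0.05 m and contact force between case_right and the fingers above 0.5 N and linear speed of case_right below 0.1 m/s and angular speed of case_right below 0.8 rad/s).
9. the right case is swung briskly again (all of step 7).
At the end, for the whole second after the job is handed in: The rattling case is gripped, its middle within 60 mm of the tray's middle seen from above, underside 100 to 320 mm above the bench, level within 0.3 rad, still, clear of the tray; the other two cases stand flat within 50 mm of where they stood (((distance between knob_loose_c0 and case_left below 0.06 m and contact force between case_left and the fingers above 0.5 N and height (world z) of case_left between 0.1 and 0.32 m and horizontal distance between case_left and tray below 0.06 m and angle between case_left's own z axis and vertical below 0.3 rad and linear speed of case_left below 0.05 m/s and contact force between case_left and tray below 0.05 N and height (world z) of each of case_middle, case_right below 0.01 m and angle between each of case_middle, case_right's own z axis and vertical below 0.1 rad and distance of each of case_middle, case_right from where it was at the start of the episode below 0.05 m and linear speed of each of case_middle, case_right below 0.03 m/s) or (distance between knob_loose_c0 and case_middle below 0.06 m and contact force between case_middle and the fingers above 0.5 N and height (world z) of case_middle between 0.1 and 0.32 m and horizontal distance between case_middle and tray below 0.06 m and angle between case_middle's own z axis and vertical below 0.3 rad and linear speed of case_middle below 0.05 m/s and contact force between case_middle and tray below 0.05 N and height (world z) of each of case_left, case_right below 0.01 m and angle between each of case_left, case_right's own z axis and vertical below 0.1 rad and distance of each of case_left, case_right from where it was at the start of the episode below 0.05 m and linear speed of each of case_left, case_right below 0.03 m/s) or (distance between knob_loose_c0 and case_right below 0.06 m and contact force between case_right and the fingers above 0.5 N and height (world z) of case_right between 0.1 and 0.32 m and horizontal distance between case_right and tray below 0.06 m and angle between case_right's own z axis and vertical below 0.3 rad and linear speed of case_right below 0.05 m/s and contact force between case_right and tray below 0.05 N and height (world z) of each of case_left, case_middle below 0.01 m and angle between each of case_left, case_middle's own z axis and vertical below 0.1 rad and distance of each of case_left, case_middle from where it was at the start of the episode below 0.05 m and linear speed of each of case_left, case_middle below 0.03 m/s))); the arm keeps its last pose, push and grip.
It fails at once if a bystander is pushed more than 40 mm from its place (distance of any of chisel, finial, slice, log, hacksaw, mallet from where it was at the start of the episode above 0.04 m).
It also fails if it takes over 72 s, if anything falls off the work surface, if the arm or the gripper's body presses on something with over 40 N, if the wrist force passes 120 N, or if a joint passes its speed limit or range.

## Working session

There is one attempt and no reset: what is moved stays moved. The work goes in short steps, each a Python script; the robot and the scene stay as the last script left them, time stands still between calls to the robot, and variables do not carry over. Pictures are saved under pics/ and viewed, at most 10 in all, crops included, and the job is handed in when it is done.

```bash
mkdir -p pics; ls
cat > h.py <<'E'
import numpy as np, cv2
from cell import robot, grip, kin, viewer
def world(p, info): return np.array(info["R"]).T@(np.array(p)-np.array(info["t"]))
def ray(px, info, z):
    K=np.array(info["camera_matrix"]); k=info["k1"]
    s=np.array([(px[0]-K[0,2])/K[0,0],(px[1]-K[1,2])/K[1,1]]); u=s.copy()
    for _ in range(20): u=s/(1+k*(u@u))
    R=np.array(info["R"]); c=-R.T@np.array(info["t"]); d=R.T@np.array([*u,1])
    return c+d*(z-c[2])/d[2]
E
python3 - <<'E'
from h import *
o=robot.observe(); print({k:np.round(v,3) for k,v in o.items()})
ims=[]
for c in ("top","side"):
    im=viewer.read_camera(c); info=viewer.camera_info(c); ims.append(im)
    cv2.imwrite(f"pics/{c}0.png",im[:,:,::-1])
    for n in ("case_left","tray","chisel","finial","slice","log","hacksaw","mallet"):
        for d in viewer.pinpoint(n,c): print(c,n,round(d["confidence"],2),world(d["at"],info).round())
    if c=="top":
        for d in viewer.silhouettes("case_left",c):
            m=d["mask"].astype(np.uint8); ys,xs=np.nonzero(m)
            pts=np.array([ray(p,info,46)[:2] for p in zip(xs,ys)]).astype(np.float32)
            r=cv2.minAreaRect(pts); print("mask",round(d["confidence"],2),np.round([xs.mean(),ys.mean()]),r, im[m>0].mean(0).round())
E
```

```text
pics
{'t': np.float64(0.0), 'joints': array([-1.201,  0.468, -0.012,  1.604,  0.006,  1.071, -0.056]), 'joint_velocities': array([ 0.   ,  0.   ,  0.   , -0.002, -0.002, -0.003, -0.002]), 'joint_torque': array([ 0.0000e+00, -5.2058e+01, -1.3000e-02, -2.4374e+01, -5.7000e-02,
        1.7000e-02,  0.0000e+00]), 'tcp_pos': array([260.591, 594.821, 213.633]), 'tcp_rot': array([-6.440e-01, -3.075e+00,  3.000e-03]), 'contact_force': array([-0.093, -0.099,  0.058]), 'wrist_torque': array([ 0.022, -0.017, -0.045]), 'grip_force': np.float64(0.0), 'grip_width': np.float64(0.997)}
top case_left 0.94 [475. 204.   0.]
top case_left 0.66 [308. 273.   3.]
top case_left 0.65 [209. 411.   0.]
top tray 0.96 [681.  35.  -2.]
top chisel 0.75 [485. 115.  -1.]
top finial 0.64 [ 490. -114.    3.]
top slice 0.67 [462. 360.   1.]
top log 0.76 [ 668. -404.   -1.]
top hacksaw 0.76 [ 461. -522.   -5.]
top hacksaw 0.59 [ 667. -407.    0.]
mask 0.88 [180. 189.] ((469.9159240722656, 205.00311279296875), (69.3484115600586, 131.97598266601562), 78.2814712524414) [90. 88. 85.]
mask 0.84 [159. 236.] ((309.6961364746094, 270.92425537109375), (64.29667663574219, 123.2401123046875), 49.7432861328125) [ 53. 101.  55.]
mask 0.83 [119. 265.] ((208.79757690429688, 404.14306640625), (63.26651382446289, 130.8509979248047), 37.54774856567383) [136. 131.  50.]
side case_left 0.98 [315. 273.   0.]
side case_left 0.87 [212. 413.  -2.]
side case_left 0.82 [477. 203.  -2.]
side tray 0.93 [684.  31.   2.]
side chisel 0.83 [483. 111.  -5.]
side chisel 0.47 [685.  33.   2.]
side finial 0.49 [ 488. -110.   -4.]
side slice 0.75 [461. 362.  -2.]
side log 0.85 [ 662. -410.   -2.]
side hacksaw 0.83 [ 465. -518.   -2.]
side mallet 0.66 [710. 364.  -1.]
```

Run:
```python
from h import *
a=cv2.imread("pics/top0.png");cv2.imwrite("pics/top0b.png",cv2.resize(a,(800,600)))
for c in ("top",):
    im=viewer.read_camera(c); info=viewer.camera_info(c)
    for n in ("case_middle","case_right"):
        for d in viewer.pinpoint(n,c): print(c,n,round(d["confidence"],2),world(d["at"],info).round())
```

```text
top case_middle 0.84 [449.  27.  -6.]
top case_middle 0.32 [475. 206.  -3.]
top case_right 0.55 [ 492. -207.   -5.]
top case_right 0.29 [474. 202.  -1.]
```

View pics/top0b.png

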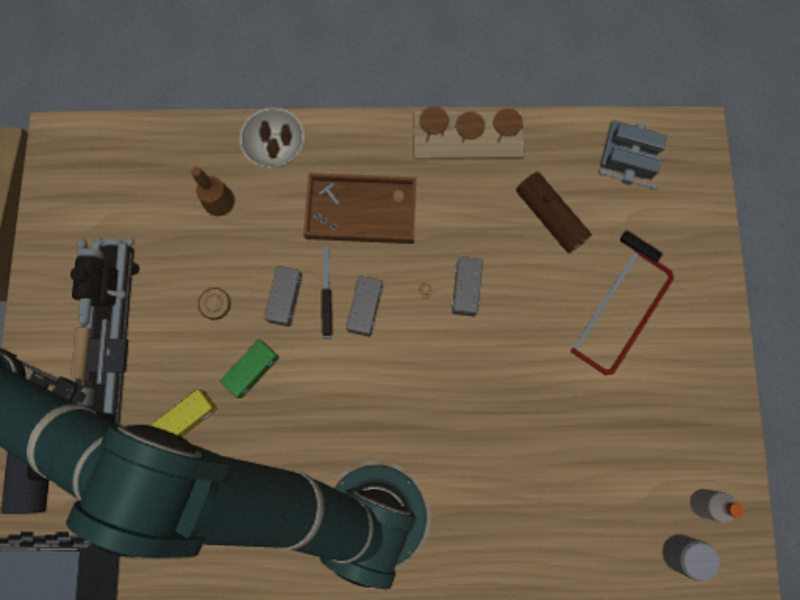

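View pics/side0.png

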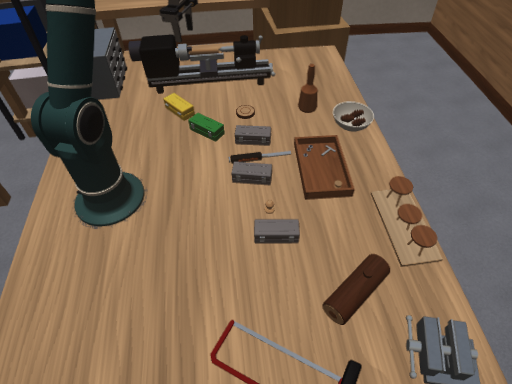

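The overhead view shows the grey cases at about (283,295), (365,305) and (467,286) px. The chisel lies between left and middle, and the finial stands between middle and right. The green and yellow look-alikes are nearer the robot. Next is a close wrist look at the left case.

```bash
cat >> h.py <<'E'
from scipy.spatial.transform import Rotation as Ro
def ori(yaw, pitch=0):  # tool down, tool x along yaw+180; pitch tips the case about its y axis
    return (Ro.from_euler("z",yaw+np.pi)*Ro.from_euler("y",pitch)*Ro.from_euler("x",np.pi)).as_rotvec()
def look(name, xy, show=None):
    info=viewer.camera_info("wrist"); im=viewer.read_camera("wrist")
    if show: cv2.imwrite(show,im[:,:,::-1])
    best=None
    for d in viewer.pinpoint(name,"wrist"):
        p=world(d["at"],info); print("pin",round(d["confidence"],2),p.round(1))
    for d in viewer.silhouettes(name,"wrist"):
        ys,xs=np.nonzero(d["mask"])
        pts=np.array([ray(p,info,46)[:2] for p in zip(xs,ys)]).astype(np.float32)
        (c,(w,h),a)=cv2.minAreaRect(pts); a=np.radians(a if w>h else a+90); a=(a+np.pi/2)%np.pi-np.pi/2
        print("mask",round(d["confidence"],2),np.round(c,1),round(w),round(h),round(a,3))
    print("cam",(-np.array(info["R"]).T@np.array(info["t"])).round(), "t",robot.observe()["t"])
E
python3 - <<'E'
from h import *
robot.movep([475,204,260],ori(-0.18)); print(robot.observe()["joints"].round(2))
look("case_left",0,"pics/w1.png")
E
```

```text
[-0.59  0.19  0.14  1.88 -0.03  1.07  0.95]
pin 0.76 [316.  272.   -1.6]
pin 0.57 [474.6 198.9  -1.7]
mask 0.61 [318.  270.7] 58 121 -0.735
mask 0.57 [473.9 205.9] 56 123 -0.18
mask 0.5 [ 476.2 -159.1] 50 92 -0.18
cam [408. 217. 430.] t 2.8917
```

View pics/w1.png

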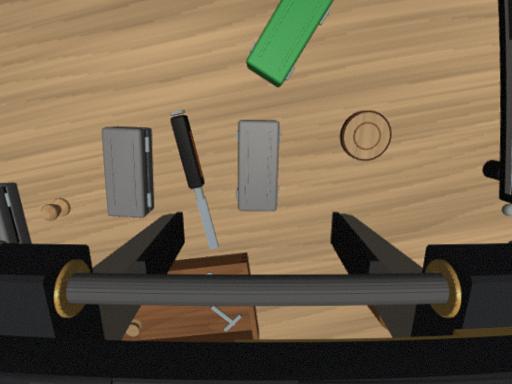

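The wrist view shows the left case upright in the frame at about (258,165) px. That matches the mask result of (474,206), yaw -0.18. Now I'll grip, lift, shake, tip it both ways to read the moment, and put it back.

```bash
cat >> h.py <<'E'
def moment(yaw,T=0.5):
    v=[]
    robot.hold(0.35)
    for _ in range(10):
        robot.hold(T/10); o=robot.observe(); v.append(np.r_[o["wrist_torque"],o["contact_force"]])
    v=np.array(v); m=v.mean(0); y=np.array([-np.sin(yaw),np.cos(yaw),0])
    print("M_y %.4f +- %.4f"%(m[:3]@y,(v[:,:3]@y).std()),"F",m[3:].round(2),"w",o["grip_width"].round(3),"t",round(o["t"],2))
def take(x,y,yaw):
    grip(0.85); robot.servo_line([x,y,60],feed=250,rotation=ori(yaw)); robot.servo_line([x,y,8],feed=80)
    grip(0.0,45); o=robot.observe(); print("grip",o["grip_width"],o["grip_force"])
    robot.servo_line([x,y,140],feed=150)
def shake(x,y,yaw,z=140):
    d=40*np.array([np.cos(yaw),np.sin(yaw),0]); p=np.array([x,y,z])
    robot.servo_line(p+d,feed=200)
    for s in (-1,1,-1,1): robot.servo_line(p+s*d,feed=350); robot.hold(0.2)
    robot.servo_line(p,feed=200)
def test(x,y,yaw,z=140):
    p=[x,y,z]; moment(yaw)
    for a in (0.22,-0.22):
        robot.servo_line(p,feed=100,rotation=ori(yaw,a)); robot.hold(0.4)
        robot.servo_line(p,feed=100,rotation=ori(yaw)); moment(yaw)
def back(x,y,yaw):
    robot.servo_line([x,y,25],feed=200); robot.servo_line([x,y,8.5],feed=50)
    grip(0.85); robot.servo_line([x,y,110],feed=200)
E
python3 - <<'E'
from h import *
a=(474,205,-0.18)
take(*a); shake(*a); test(*a)
print(robot.observe()["tcp_pos"],robot.observe()["tcp_rot"]-ori(a[2]))
E
```

```text
grip 0.5845630579515736 44.89680178463459Traceback (most recent call last):
  File "<stdin>", line 3, in <module>
  File "h.py", line 42, in test
    p=[x,y,z]; moment(yaw)
               ~~~~~~^^^^^
  File "h.py", line 31, in moment
    print("M_y %.4f +- %.4f"%(m[:3]@y,(v[:,:3]@y).std()),"F",m[3:].round(2),"w",o["grip_width"].round(3),"t",round(o["t"],2))
                                                                                ^^^^^^^^^^^^^^^^^^^^^
AttributeError: 'float' object has no attribute 'round'
```

```bash
sed -i 's/o\["grip_width"\].round(3)/round(float(o["grip_width"]),3)/; s/robot.servo_line(p,feed=100,rotation=\(ori([^)]*)\))/robot.movep(p,\1)/g' h.py; grep -n movep h.py
python3 - <<'E'
from h import *
a=(474,205,-0.18)
print(robot.observe()["t"])
test(*a)
print(robot.observe()["tcp_pos"])
im=viewer.read_camera("side"); cv2.imwrite("pics/s1.png",im[:,:,::-1])
E
```

```text
44:        robot.movep(p,ori(yaw,a)); robot.hold(0.4)
45:        robot.movep(p,ori(yaw)); moment(yaw)
10.4083
M_y -0.0372 +- 0.0365 F [-0.15  0.17 -4.86] w 0.583 t 11.26
M_y -0.0295 +- 0.0305 F [-0.08 -0.14 -4.91] w 0.587 t 13.24
M_y 0.0090 +- 0.0361 F [ 0.   -0.03 -4.98] w 0.584 t 15.16
[474.0068166  205.01980684 140.02623528]
```

View pics/s1.png

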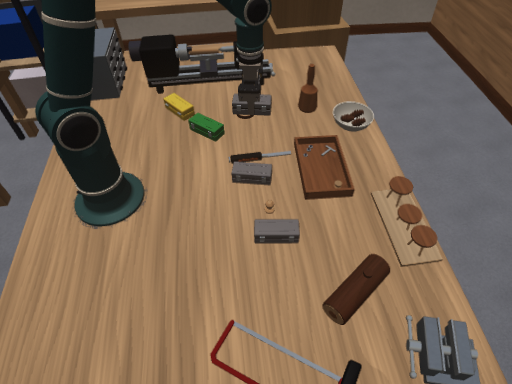

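The case is held in the air near (252,104) px and everything else stands. The moment difference so far (0.038 ± 0.016) is ambiguous, so I'll repeat it with more samples.

```bash
cat >> h.py <<'E'
def meas(yaw,n=100):
    y=np.array([-np.sin(yaw),np.cos(yaw),0]); v=[]
    robot.hold(0.25)
    for _ in range(n): robot.hold(0.01); v.append(robot.observe()["wrist_torque"]@y)
    v=np.array(v); r=np.corrcoef(v[1:],v[:-1])[0,1]
    print("M_y %.4f se %.4f lag1 %.2f t %.2f"%(v.mean(),v.std()/n**.5,r,robot.observe()["t"])); return v.mean()
def test2(x,y,yaw,z=140,sg=(1,-1)):
    r=[]
    for s in sg:
        robot.movep([x,y,z],ori(yaw,s*.22)); robot.hold(0.3); robot.movep([x,y,z],ori(yaw)); r.append(meas(yaw))
    print("diff",r[1]-r[0])
E
python3 - <<'E'
from h import *
a=(474,205,-0.18)
v=[robot.observe()["wrist_torque"][1] for _ in range(100)]; print("static std",np.std(v),robot.observe()["t"])
test2(*a)
E
```

```text
static std 1.3877787807814457e-17 15.2083
M_y -0.0228 se 0.0030 lag1 -0.02 t 17.32
M_y 0.0248 se 0.0029 lag1 -0.06 t 19.38
diff 0.04759173611642398
```

Run:
```python
from h import *
back(474,205,-0.18)
robot.movep([449,27,220],ori(-0.2)); look("case_middle",0); print(robot.observe()["joints"].round(2))
```

```text
pin 0.95 [447.2  25.1  -2.4]
pin 0.73 [462.2 367.4   1.4]
mask 0.56 [449.4  25.2] 57 122 -0.219
cam [383.  41. 389.] t 22.775
[-0.36  0.12  0.24  2.08 -0.03  0.95  1.27]
```

Run:
```python
from h import *
a=(449,25.3,-0.219); b=(475,25.3,-0.219)
take(*a); shake(*b); print("t",robot.observe()["t"]); test2(*b); robot.servo_line([*a[:2],140],feed=200); back(*a)
robot.movep([492,-207,220],ori(-0.03)); look("case_right",0,"pics/w3.png"); print(robot.observe()["joints"].round(2))
```

```text
grip 0.5837518386839962 44.96656157076359
t 29.225
M_y 0.0076 se 0.0028 lag1 0.09 t 31.32
M_y 0.0075 se 0.0029 lag1 -0.01 t 33.41
diff -7.827776159987851e-05
pin 0.58 [ 494.7 -203.7    0.8]
mask 0.59 [ 492.2 -204.5] 57 122 -0.126
cam [ 424. -204.  389.] t 37.2583
[ 0.04  0.27  0.34  1.9  -0.11  0.99  1.98]
```

The middle case shows no shift, so the left one looks like the rattler. The right case gets the same shake and test.

Run:
```python
from h import *
a=(492.3,-204.5,-0.126)
take(*a); shake(*a); print("t",robot.observe()["t"]); test2(*a); back(*a)
robot.movep([474,205,200],ori(-0.18)); look("case_left",0,"pics/w4.png")
im=viewer.read_camera("side"); cv2.imwrite("pics/s2.png",im[:,:,::-1])
```

```text
grip 0.5828145464201965 45.00000938773155
t 43.5833
M_y 0.0085 se 0.0027 lag1 -0.06 t 45.70
M_y 0.0054 se 0.0029 lag1 0.12 t 47.80
diff -0.003072807613907572
pin 0.57 [309.7 271.8  -0.6]
pin 0.52 [450.2  25.6   1.3]
mask 0.77 [473.  205.2] 59 121 -0.182
mask 0.7 [327.3 261.9] 58 99 -0.723
cam [408. 216. 370.] t 51.9
```

View pics/s2.png

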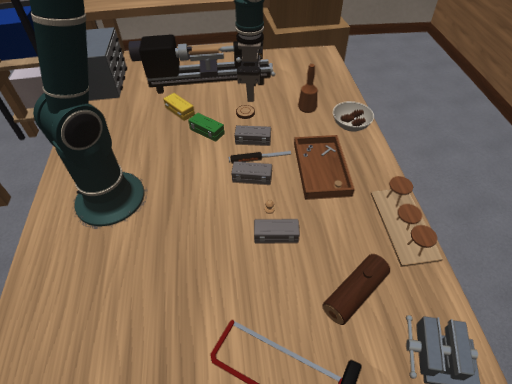

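All three cases stand in their places at about (252,135), (252,173) and (277,231) px. Only the left one shifted its moment (0.048 N m, against about 0 for the others), so it goes over the tray.

Run:
```python
from h import *
take(474,205,-0.18)
robot.servo_line([474,205,195],feed=150)
robot.servo_line([682,33,195],feed=130)
robot.hold(0.4)
o=robot.observe(); print(o["t"],o["tcp_pos"].round(1),o["contact_force"].round(2),o["grip_force"],o["grip_width"])
im=viewer.read_camera("side"); cv2.imwrite("pics/s3.png",im[:,:,::-1])
```

```text
grip 0.5861295633636935 44.915360659360886
58.3333 [682.  33. 195.] [-0.28 -0.61 -5.09] 44.91430141031742 0.5912086062213521
```

View pics/s3.png

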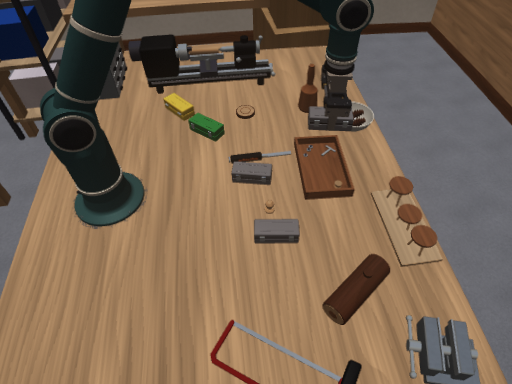

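The case is held level in the air at about (331,118) px, above the tray and clear of it. The other two cases and the bystanders are in place.

```bash
python3 -c "
from h import *
print(robot.job_done())"
```

```text
the job is handed in; nothing more can be done
None
```

I shook all three cases; the left one rattles, and I handed the job in at about 58 s still holding it level about 190 mm above the bench over the middle of the tray, with the other two back in place and no verdict shown.

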